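Present a brass hardness test bar tipped over its catch dish

ROBOT

A 6-joint arm with a two-finger parallel gripper is mounted at the origin on the work surface. World frame = base frame: x ahead of the robot, y to its left, z up, the work surface at z = 0. Lengths are in mm, angles in degrees, forces in N, time in s.
With the tool pointing down it reaches from about 275 to 850 mm from the base axis. Payload 19 kg.
Tool frame: the origin (TCP) lies midway between the tips of the shut fingers; the grasp point (between the pads) lies 19 mm behind it; z points along the fingers, y is the line along which they close (so a half turn about z gives the same grasp; the last joint's range is limited). The gripper opens to 85 mm and grips with 20 to 120 N. Pads are 22 mm wide; open, the fingers measure 114 mm over their backs; the gripper's body (76 mm by 85 mm) begins 54 mm behind the grasp point. The pads swing forward as they close: fully open they stand 13 mm farther back than shut.
Start: joints at [59.931, 8.623, 82.357, -0, 89.026, -7.678], TCP at [219.035, 531.614, 231.267] pointing down, gripper open.
Joint ranges: [-160.23, 160.23], [-39.13, 120.54], [6.94, 153.29], [-79.49, 259.48], [9.18, 160.14], [-161.06, 161.06]. Speed limits (degrees/s): [108.29, 108.29, 127.2, 172.46, 172.46, 172.46].

INTERFACE

Orientations are given as [roll, pitch, yaw] about the fixed x, y, z axes, in that order (R = Rz(yaw) Ry(pitch) Rx(roll)).
In Python, from rig import monitor, cams, arm gives the robot as it stands. The module is installed in compiled form; this text tells all that it offers.
- The arm moves only by the tool send_rows, never from a script. Its argument "commands" is a list that holds one entry, the list of rows, each a list of 4 numbers: the shift along the tool's x, y, z normalised to -1 to 1, where 1 is 1 m, then the turn about the tool's z normalised to -1 to 1, where 1 is 120 degrees. In form: [[[tx, ty, tz, turn], ...]]. A call has 1 to 20 rows; each row is the pose to reach, as a shift and turn from the pose commanded when the call began, along the tool's axes at that moment; what a row does not reach only later rows make up. A row lasts 1/12 s, in which the tool goes at most 41.7 mm and 7.16 degrees, less where a joint would pass 70% of its speed; a pose out of reach is approached as far as the arm can. A call with a number of a shift or a turn outside -1 to 1 is refused whole. A call with a gripper value outside its range is refused whole. "gripper" is the opening, from 0 (shut) to 1 (fully open), set as the call begins (left out, the last holds). The fingers move at their own pace and stop on an object; "force" is the grip in N (left out, the last holds). Time passes only in rows, so rows that repeat a pose let the fingers close. It gives the time, the measured TCP pose, the force, the opening and the grip force at its end, in the units of the state.
- monitor.sense(): the state, without advancing time (a new reading comes with each control period).
- cams.read_camera(name): name is "side" or "top" or "wrist"; returns a dict with "pixels" (384x512x3 uint8, red, green, blue), "z_map" (384x512 float32, mm along the optical axis (not along the pixel's ray), 0 where there is no reading), "fov_y" (degrees; the focal length in pixels is half the picture's height over the tangent of half this angle, whatever the lens; pixels are square), "cx", "cy" (the principal point, pixels), "R" (3x3) and "t" (3): a world point X has camera coordinates R X + t; the wrist camera has in their place "mount" (4x4, takes a point from camera to tool coordinates, whose origin is the TCP and whose axes are the flange's). Camera axes: x right, y down, z forward; pixel columns grow to the right and rows downward; lengths in mm; the calibration is good to about 2 mm. A picture is of the moment at which its call begins: read the wrist's pose just before it.
- arm.sign_off(): hands the job in; it is judged then, once.
The state is a dict: "clock": time; "joints": joint angles; "dq": joint speeds; "joint_efforts": joint torques, N m; "position": TCP position; "ee_rot": TCP orientation; "contact_force": force on the tool from outside, world axes, zero at the start; "ft_torque": the same for the moment, N m; "finger_gap": finger opening in mm; "gripper_force": force on a finger pad.
Only numpy, scipy, OpenCV 4.12 (cv2) and the standard library are available. Lean on these libraries where they do the work, as an engineer would, in place of code of your own. Each camera call takes 0.05 s, during which the arm holds its last target. There are 200 camera calls.

TASK

Slide the aluminium catch dish along the bench, without lifting or tipping it, until it sits wholly on the blue disc. Then draw the brass test bar up out of the black block, tip it at least halfway over from upright towards level (level is allowed, not beyond), and finish while still holding it so in the gripper, keeping still, with its middle above the dish and at least 20 cm over the bench. Leave the steel bar in the block and leave everything else where it is.

Things in the scene. Friction and masses are not known exactly. Their poses are not given: they have to be found in the camera images.
- dish: Round open aluminium dish with a black rubber floor, loose, about 250 g: outer diameter 110 mm, height 30 mm, wall and floor 4 mm. Origin at the centre of its underside, z up.
- spot: Flat blue disc marked on the bench, diameter 150 mm, flush (nothing to bump against), white dot in its middle. Origin at its centre on the bench surface. The dish belongs here.
- block: Black plastic holder block fixed to the bench, 70 mm (x) by 190 mm (y) by 40 mm high, origin at the centre of its underside. Two square sockets in its top, 23 mm wide and 30 mm deep, on its long centreline at y = -55 mm and y = +55 mm; one bar stands in each, either way round.
- brass_bar: Brass (yellow) square bar, 20 x 20 x 100 mm, about 330 g (may vary by a fifth), small dark dents on two flanks. Stands upright in one socket with 1.5 mm play a side, flanks parallel to the block's sides; foot 10 mm, top 110 mm above the bench, upper 70 mm clear of the block. Origin at the centre of its foot, z along the bar to its top.
- brass_bar_mid (a point): The middle of the brass bar, on its axis, 50 mm from its foot; also its centre of mass.
- steel_bar: Steel (grey) bar of the same shape and size as the brass one, standing in the other socket. Leave it. Origin at the centre of its foot.
- vise: Bystander: small black specimen vise with two orange jaws, loose, base 50 x 90 mm, about 48 mm high, with a screw knob reaching to 93 mm from its origin along its -y. Origin at the centre of its base's underside.
- ref_block: Bystander: round steel hardness reference block, loose, diameter 52 mm, 14 mm high. Origin at the centre of its underside.
- objective: Bystander: black microscope objective standing on the bench, diameter 34 mm, 48 mm high. Origin at the centre of its underside.
Things that resemble listed ones, but are neither listed nor needed, are in the scene too. What is shaped like the block but white is not meant.

How it is judged (in metres and radians):
On the way, in this order (a step that is already met when the one before it is completed fails the run):
1. the dish lies at rest wholly on the blue disc (horizontal distance between dish and spot below 0.022 m and linear speed of dish below 0.02 m/s), for 0.2 s.
2. the brass bar is drawn clear of the block in the gripper (height (world z) of brass_bar above 0.05 m and contact force between brass_bar and the fingers above 1 N and contact force between brass_bar and block below 0.2 N), for 0.2 s.
At the end, for the whole second after the job is handed in: Gripper holds the bar still, leaning 40 to 100 degrees from upright, middle 190 mm or more above the bench and within 55 mm sideways of the dish's centre, touching neither dish nor block; dish flat, within 22 mm of the disc's centre; steel bar in its socket, bystanders moved under 20 mm (horizontal distance between dish and spot below 0.022 m and angle between dish's own z axis and vertical below 0.1 rad and angle between brass_bar's own z axis and vertical between 0.7 and 1.75 rad and height (world z) of brass_bar_mid above 0.19 m and horizontal distance between brass_bar_mid and dish below 0.055 m and contact force between brass_bar and the fingers above 1 N and contact force between brass_bar and block below 0.2 N and contact force between brass_bar and dish below 0.2 N and linear speed of brass_bar below 0.03 m/s and angular speed of brass_bar below 0.2 rad/s and horizontal distance between steel_bar and block below 0.065 m and height (world z) of steel_bar below 0.02 m and distance of each of steel_bar, vise, ref_block, objective from where it was at the start of the episode below 0.02 m); the arm keeps its last pose, push and grip.
It fails at once if the dish is lifted or tipped (height (world z) of dish above 0.012 m or angle between dish's own z axis and vertical above 0.2 rad).
It fails at once if the steel bar, vise, reference block, or objective is moved by more than 20 mm (distance of any of steel_bar, vise, ref_block, objective from where it was at the start of the episode above 0.02 m).
It also fails if it takes over 58 s, if anything falls off the work surface, if the arm or the gripper's body presses on something with over 40 N, if the wrist force passes 120 N, or if a joint passes its speed limit or range.

## Working session

There is one attempt and no reset: what is moved stays moved. The work goes in short steps, Python scripts to look and compute and a tool call to move; the robot and the scene stay as the last step left them, time stands still between calls to the robot, and variables do not carry over. Pictures are saved under pics/ and viewed, at most 10 in all, crops included, and the job is handed in when it is done.

Besides the shell and the picture viewer there is one more tool, called as name(argument=value, ...), one argument or row to a line, values as JSON. send_rows: Moves the arm, as the interface text tells. Its arguments: {"type":"object","properties":{"commands":{"type":"array"},"gripper":{"type":"number"},"force":{"type":"number"}},"required":["commands"]}

```bash
mkdir -p pics
cat > h.py <<'E'
import numpy as np, cv2
from rig import monitor, cams, arm
from scipy.spatial.transform import Rotation as Ro
def get(name):
    s=monitor.sense(); c=cams.read_camera(name)
    H,W=c["pixels"].shape[:2]; f=H/2/np.tan(np.radians(c["fov_y"])/2)
    if "mount" in c:
        M=np.array(c["mount"]); Rt=Ro.from_euler('xyz',s["ee_rot"],degrees=True).as_matrix()
        Rcw=Rt@M[:3,:3]; o=Rt@M[:3,3]+np.array(s["position"])
    else:
        Rcw=np.array(c["R"]).T; o=-Rcw@np.array(c["t"])
    c.update(f=f,Rcw=Rcw,o=o); return c
def ray(c,u,v):
    d=np.stack([(np.asarray(u,float)-c["cx"])/c["f"],(np.asarray(v,float)-c["cy"])/c["f"],np.ones_like(np.asarray(u,float))],-1)
    return d@c["Rcw"].T
def plane(c,u,v,z):
    d=ray(c,u,v); return c["o"]+d*((z-c["o"][2])/d[...,2])[...,None]
def depth(c,u,v):
    return c["o"]+ray(c,u,v)*c["z_map"][np.asarray(v,int),np.asarray(u,int)][...,None]
def cloud(c):
    v,u=np.mgrid[:c["pixels"].shape[0],:c["pixels"].shape[1]]; return depth(c,u,v)
E
python3 - <<'E'
from h import *
s=monitor.sense(); print({k:np.round(v,2).tolist() for k,v in s.items()})
a=[]
for n in("top","side"):
    c=get(n); print(n,c["f"],c["cx"],c["cy"],np.round(c["o"]),np.round(c["Rcw"],2).tolist())
    cv2.imwrite(f"pics/{n}1.png",cv2.resize(c["pixels"][...,::-1],None,fx=1.5,fy=1.5))
E
```

```text
{'clock': 0.0, 'joints': [59.93, 8.65, 82.39, -0.0, 89.03, -7.68], 'dq': [-0.06, 0.0, 0.05, 0.04, 0.08, 0.03], 'joint_efforts': [-0.0, -71.3, -57.09, -0.0, 0.01, -0.0], 'position': [218.92, 531.44, 230.7], 'ee_rot': [-179.93, -0.01, 157.61], 'contact_force': [-0.23, -0.49, 0.55], 'ft_torque': [-0.02, 0.03, 0.02], 'gripper_force': 0.0, 'finger_gap': 85.11}
top 389.5004653159653 258.378855901026 186.09229688542513 [466.   0. 871.] [[-0.03, -0.99, 0.13], [-1.0, 0.02, -0.03], [0.02, -0.13, -0.99]]
side 405.82924984418673 251.68970249456063 196.95054608155817 [ 117. -650.  515.] [[0.81, -0.28, 0.52], [-0.59, -0.41, 0.69], [0.02, -0.87, -0.5]]
```

View pics/top1.png

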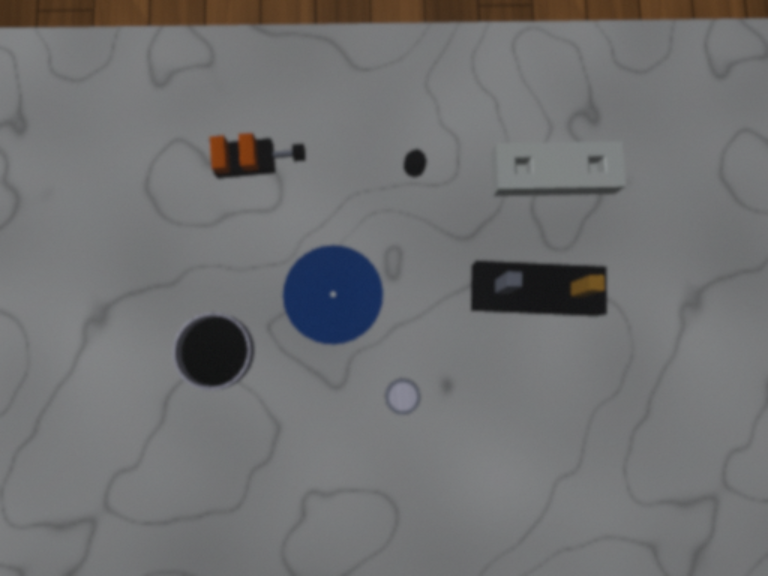

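View pics/side1.png

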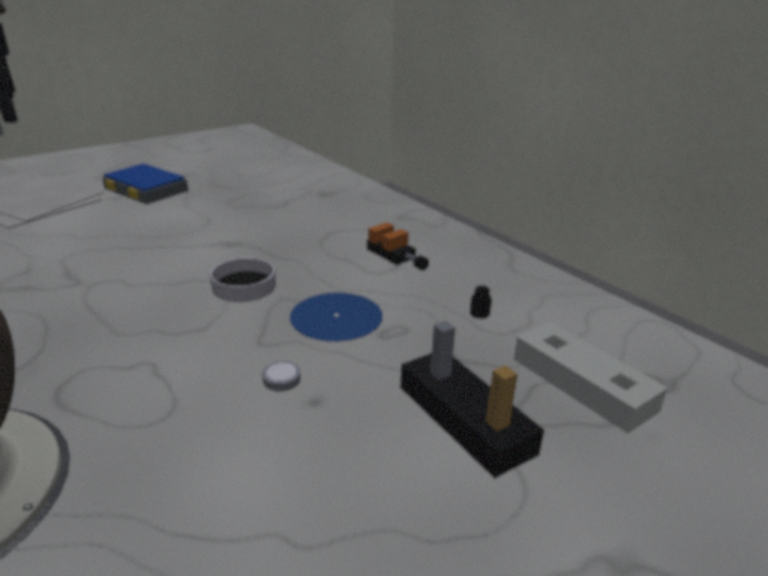

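Top view (at 1.5x): dish (213,350), blue disc (333,295), block (540,288) with the steel bar at (508,282) and the brass bar at (588,286), ref block (403,396), objective (415,163), vise (245,155), white decoy (560,165). In the side view the brass bar stands nearer at (502,400), steel at (442,350). Next I measure these.

```bash
cat > m.py <<'E'
from h import *
def big(m,box=None):
    m=m.astype(np.uint8)
    if box: k=np.zeros_like(m); k[box[1]:box[3],box[0]:box[2]]=1; m=m*k
    n,l,st,ce=cv2.connectedComponentsWithStats(m); i=1+np.argmax(st[1:,4]); return l==i,st[i],ce[i]
def hsv(c): return cv2.cvtColor(cv2.GaussianBlur(c["pixels"],(3,3),0),cv2.COLOR_RGB2HSV)
def tri(c1,p1,c2,p2):
    A=[];b=[]
    for c,p in((c1,p1),(c2,p2)):
        d=ray(c,*p); d/=np.linalg.norm(d); P=np.eye(3)-np.outer(d,d); A.append(P);b.append(P@c["o"])
    X=np.linalg.lstsq(np.vstack(A),np.hstack(b),rcond=None)[0]
    return X,[np.linalg.norm(P@(X-c["o"])) for P,c in zip(A,(c1,c2))]
def ell(m):
    k=max(cv2.findContours(m.astype(np.uint8),0,cv2.CHAIN_APPROX_NONE)[0],key=cv2.contourArea); return cv2.fitEllipse(k)
E
python3 - <<'E'
from m import *
T=get("top");S=get("side");hT=hsv(T);hS=hsv(S)
for n,c,h,box in(("T",T,hT,(150,120,290,260)),("S",S,hS,(180,180,270,240))):
    m,st,ce=big((h[...,0]>100)&(h[...,0]<125)&(h[...,1]>120),box); e=ell(m)
    print(n,"spot",np.round(plane(c,*e[0],0),1),e[1],e[0])
# white dot triangulated
def dot(c,box):
    g=c["pixels"].astype(float)[box[1]:box[3],box[0]:box[2]].copy(); w=np.clip(g[...,0]-g[...,0].min()-25,0,None); v,u=np.mgrid[box[1]:box[3],box[0]:box[2]]; return (u*w).sum()/w.sum(),(v*w).sum()/w.sum()
a=dot(T,(214,188,230,204));b=dot(S,(216,203,232,217)); print(a,b,"dot",tri(T,a,S,b))
for n,c,h in(("T",T,hT),("S",S,hS)):
    P=cloud(c); ok=c["z_map"]>0
    print(n,"bench z",np.round(np.median(P[...,2][ok&(h[...,1]<40)]),1))
    m,st,ce=big((h[...,0]>10)&(h[...,0]<28)&(h[...,1]>110),(370,170,410,210) if n=="T" else (310,230,355,300))
    print("brass",st,ce); Q=P[m&ok]; print(" z range",np.percentile(Q[:,2],[2,50,98]).round(1)); t=Q[Q[:,2]>104]; print(" top pts",len(t),t.mean(0).round(1) if len(t) else '')
    # dish
    box=(110,200,175,265) if n=="T" else (135,170,190,205)
    k=np.zeros_like(m);k[box[1]:box[3],box[0]:box[2]]=1
    Q=P[k&ok&(P[...,2]>22)&(P[...,2]<36)]; print(" rim",len(Q),np.percentile(Q[:,2],[5,50,95]).round(1),"minmax",Q.min(0).round(1),Q.max(0).round(1))
    A=np.c_[2*Q[:,:2],np.ones(len(Q))];s=np.linalg.lstsq(A,(Q[:,:2]**2).sum(1),rcond=None)[0];print(" circ",s[:2].round(1),np.sqrt(s[2]+s[0]**2+s[1]**2).round(1))
    Q=P[ok&(P[...,2]>33)&(P[...,2]<46)&(h[...,2]<60)]; Q=Q[(Q[:,1]<-100)&(Q[:,1]>-400)&(Q[:,0]<600)]
    if len(Q): r=cv2.minAreaRect(Q[:,:2].astype(np.float32)); print(" blocktop",len(Q),np.median(Q[:,2]).round(1),np.round(r[0],1),np.round(r[1],1),r[2])
for n,box in(("ref",(250,245,285,285)),("obj",(262,95,290,122)),("vise",(130,80,210,125)),("white",(320,85,425,135))):
    P=cloud(T);k=np.zeros(P.shape[:2],bool);k[box[1]:box[3],box[0]:box[2]]=1
    Q=P[k&(T["z_map"]>0)&(P[...,2]>7)];print(n,len(Q),Q.min(0).round(),Q.max(0).round())
E
```

```text
T spot [562.   59.2   0. ] (63.26702880859375, 64.14430236816406) (221.50161743164062, 196.19464111328125)
S spot [563.   56.1   0. ] (29.081544876098633, 58.61771774291992) (223.7150421142578, 210.87619018554688)
(np.float64(221.6163434903047), np.float64(195.68836565096953)) (np.float64(223.81791907514452), np.float64(209.58381502890174)) dot (array([563.70648499,  58.35034694,   2.20252291]), [np.float64(0.9065139327324039), np.float64(0.9065139327332962)])
T bench z 0.4
brass [380 182  23  16 285] [391.3122807  189.52631579]
 z range [ 37.1  88.1 112.2]
 top pts 106 [ 556.3 -297.   109.8]
 rim 388 [23.4 29.6 32.7] minmax [427.6 174.8  22.1] [535.8 284.7  35.4]
 circ [482.2 229.1] 52.7
 blocktop 2304 40.1 [ 559.9 -242.8] [189.2  70.1] 86.03046417236328
S bench z 1.0
brass [324 245  19  41 501] [333.63073852 265.73453094]
 z range [ 39.5  76.3 111.1]
 top pts 91 [ 554.6 -301.6  109. ]
 rim 350 [22.7 28.2 32.1] minmax [429.9 173.4  22. ] [539.  286.5  34.3]
 circ [484.4 228.9] 52.7
 blocktop 2213 40.5 [ 560.7 -244.9] [189.6  70.6] 85.9251480102539
ref 452 [385. -66.   8.] [434. -16.  19.]
obj 215 [740. -86.   8.] [771. -53.  51.]
vise 1216 [743.  97.   7.] [800. 232.  52.]
white 2987 [ 706. -380.    7.] [ 778. -189.   45.]
```

```bash
cat >> m.py <<'E'
def to(x,y,z,yaw=None):
    s=monitor.sense();R=Ro.from_euler('xyz',s["ee_rot"],degrees=True).as_matrix()
    d=R.T@(np.array([x,y,z])-np.array(s["position"])); t=0 if yaw is None else -(yaw-s["ee_rot"][2])
    print("shift m",(d/1000).round(4),"turn",((t+180)%360-180)/120)
E
python3 -c "
from m import *
to(489.6,215.4,70,114.9)"
```

```text
shift m [-0.3706 -0.1891  0.161 ] turn 0.355916463235198
```

send_rows(
  commands=[
    [[-0.371, -0.189, 0.05, 0.356], [-0.371, -0.189, 0.05, 0.356], [-0.371, -0.189, 0.05, 0.356], [-0.371, -0.189, 0.05, 0.356], [-0.371, -0.189, 0.05, 0.356], [-0.371, -0.189, 0.05, 0.356], [-0.371, -0.189, 0.05, 0.356], [-0.371, -0.189, 0.05, 0.356], [-0.371, -0.189, 0.05, 0.356], [-0.371, -0.189, 0.05, 0.356], [-0.371, -0.189, 0.05, 0.356], [-0.371, -0.189, 0.05, 0.356], [-0.371, -0.189, 0.05, 0.356], [-0.371, -0.189, 0.161, 0.356], [-0.371, -0.189, 0.161, 0.356], [-0.371, -0.189, 0.161, 0.356], [-0.371, -0.189, 0.161, 0.356], [-0.371, -0.189, 0.161, 0.356], [-0.371, -0.189, 0.161, 0.356]],
  ],
  gripper=0,
  force=30,
)

```text
clock: 1.78
position: [490.7, 216.6, 72.5]
ee_rot: [179.9, 0.0, 115.0]
contact_force: [0.5, 0.4, 0.5]
finger_gap: -0.0
gripper_force: 0.0
```

```bash
python3 -c "
from m import *
s=monitor.sense();print(s['position'],s['ee_rot'],s['finger_gap'],s['joints'],s['contact_force'])
c=get('top');cv2.imwrite('pics/t2.png',cv2.resize(c['pixels'][150:300,60:280,::-1],None,fx=3,fy=3))
c=get('wrist');print(c['o'])
cv2.imwrite('pics/w2.png',c['pixels'][...,::-1])
to(489.6,215.4,13,114.9)"
```

```text
[490.65914132 216.57071322  72.51594215] [1.79864235e+02 2.22199117e-02 1.14957849e+02] -0.014015898299882926 [ 1.55831352e+01  1.01476751e+01  9.96783689e+01  2.03941817e-04
  7.00363851e+01 -9.37480966e+00] [0.45205519 0.3550157  0.45013063]
[458.4238899  283.81728536 213.80702955]
shift m [-0.0002 -0.0018  0.0597] turn 0.00024552191387149
```

View pics/w2.png

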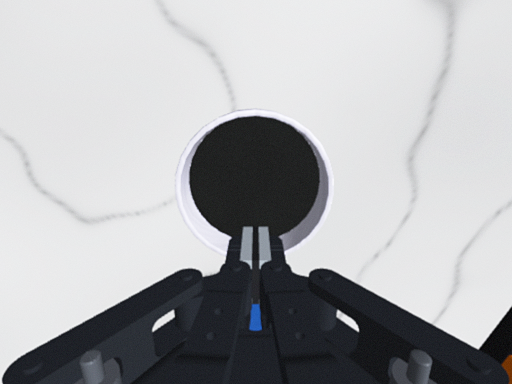

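The wrist picture shows the dish's rim centred near (255,183), with the shut fingertips inside its near-side rim at (255,230). The descent is clear.

send_rows(
  commands=[
    [[0, -0.002, 0.03, 0], [0, -0.002, 0.045, 0], [0, -0.002, 0.058, 0], [0, -0.002, 0.059, 0], [0, -0.002, 0.059, 0], [0, -0.002, 0.059, 0]],
  ],
)

```text
clock: 2.38
position: [489.1, 215.0, 12.9]
ee_rot: [179.9, 0.0, 114.9]
contact_force: [0.5, 0.6, 0.4]
finger_gap: -0.2
gripper_force: 0.0
```

```bash
python3 -c "
from m import *
s=monitor.sense();print(s['position'],s['contact_force'])
u=np.array([.421,-.907]);p=np.array([562.7,58])+38*u
print(p);to(*p,13,114.9)"
```

```text
[489.08296836 214.97615358  12.89025906] [0.5402478  0.60015432 0.38718988]
[578.698  23.534]
shift m [-0.2114  0.0007 -0.    ] turn -4.833298160988875e-05
```

send_rows(
  commands=[
    [[-0.01, 0, 0, 0], [-0.02, 0, 0, 0], [-0.028, 0, 0, 0], [-0.036, 0, 0, 0], [-0.046, 0, 0, 0], [-0.056, 0, 0, 0], [-0.067, 0, 0, 0], [-0.078, 0, 0, 0], [-0.09, 0, 0, 0], [-0.102, 0, 0, 0], [-0.114, 0, 0, 0], [-0.126, 0, 0, 0], [-0.137, 0, 0, 0], [-0.148, 0, 0, 0], [-0.157, 0, 0, 0], [-0.165, 0, 0, 0], [-0.171, 0, 0, 0], [-0.176, 0, 0, 0], [-0.179, 0, 0, 0], [-0.18, 0, 0, 0]],
  ],
)

```text
clock: 4.05
position: [564.1, 51.1, 11.2]
ee_rot: [-180.0, 0.0, 114.9]
contact_force: [-1.9, 2.5, 1.6]
finger_gap: -0.1
gripper_force: 1.5
```

```bash
cat > d.py <<'E'
from m import *
def dish(c,near,zc=30):
    P=cloud(c);Q=P[(c["z_map"]>0)&(P[...,2]>22)&(P[...,2]<36)&(np.linalg.norm(P[...,:2]-near,axis=-1)<85)]
    X=np.median(Q[:,:2],0)
    from scipy.optimize import least_squares
    r=least_squares(lambda p:np.hypot(*(Q[:,:2]-p).T)-53,Q[:,:2].mean(0),loss='soft_l1',f_scale=2); return r.x.round(1),len(Q),np.abs(r.fun).mean().round(2)
E
python3 -c "
from d import *
s=monitor.sense();print(s['position'],s['contact_force'])
p=np.array(s['position'][:2]);n=p-38*np.array([.421,-.907]);print('expect',n)
for k in('side','top'):
  c=get(k);print(k,dish(c,n))
  if k=='side':cv2.imwrite('pics/s3.png',cv2.resize(c['pixels'][130:290,120:340,::-1],None,fx=3,fy=3))
"
```

```text
[564.09839773  51.11241024  11.21050802] [-1.86271656  2.49856383  1.57399023]
expect [548.10039773  85.57841024]
side (array([548.7,  86.7]), 334, np.float64(2.22))
top (array([546.9,  86.6]), 123, np.float64(1.1))
```

View pics/s3.png

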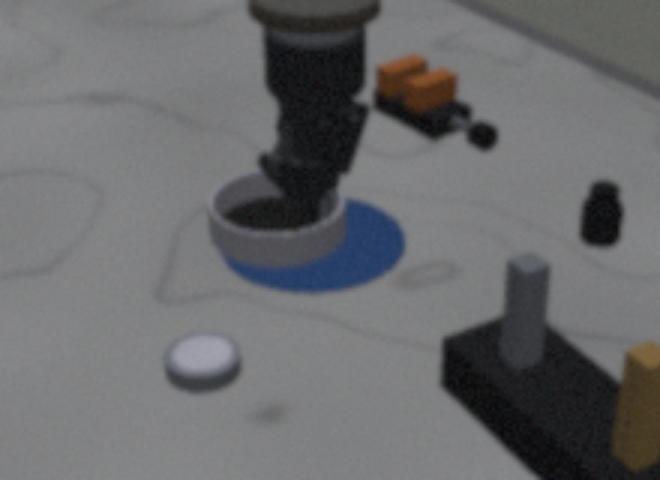

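The picture shows the dish upright at (278,215), sliding onto the blue disc (315,245); about 32 mm remain.

send_rows(
  commands=[
    [[-0.006, 0.001, 0, 0], [-0.013, 0.001, 0, 0], [-0.02, 0.001, 0, 0], [-0.026, 0.001, 0, 0], [-0.03, 0.001, 0, 0], [-0.032, 0.001, 0, 0], [-0.032, 0.001, 0, 0], [-0.027, 0.001, 0, 0], [-0.022, 0.001, 0, 0], [-0.022, 0.001, -0.06, 0], [-0.022, 0.001, -0.1, 0], [-0.022, 0.001, -0.14, 0], [-0.022, 0.001, -0.18, 0], [-0.022, 0.001, -0.2, 0]],
  ],
)

```text
clock: 5.32
position: [573.9, 32.6, 214.9]
ee_rot: [179.9, 0.1, 114.9]
contact_force: [1.1, 0.4, 0.1]
finger_gap: -0.1
gripper_force: 0.0
```

```bash
python3 -c "
from d import *
s=monitor.sense();print(s['position'],s['joints'])
for k in('side','top'):
  c=get(k);print(k,dish(c,np.array([562,58])))
to(556,-299,200,-4+180);to(556,-299,200,86)"
```

```text
[573.91044242  32.62038609 214.88359252] [-4.42135700e+00  8.85301523e+00  8.39827453e+01 -5.96794495e-03
  8.70267982e+01 -2.93454929e+01]
side (array([563.4,  57. ]), 397, np.float64(1.2))
top (array([561.5,  57.1]), 174, np.float64(1.09))
shift m [-0.2922 -0.1577  0.0177] turn -0.508945072447106
shift m [-0.2922 -0.1577  0.0177] turn 0.2410549275528941
```

send_rows(
  commands=[
    [[-0.292, -0.158, 0.01, 0.241], [-0.292, -0.158, 0.01, 0.241], [-0.292, -0.158, 0.01, 0.241], [-0.292, -0.158, 0.01, 0.241], [-0.292, -0.158, 0.01, 0.241], [-0.292, -0.158, 0.01, 0.241], [-0.292, -0.158, 0.01, 0.241], [-0.292, -0.158, 0.01, 0.241], [-0.292, -0.158, 0.01, 0.241], [-0.292, -0.158, 0.01, 0.241], [-0.292, -0.158, 0.01, 0.241], [-0.292, -0.158, 0.01, 0.241], [-0.292, -0.158, 0.01, 0.241], [-0.292, -0.158, 0.01, 0.241]],
  ],
  gripper=1,
)

```text
clock: 6.58
position: [554.1, -298.4, 201.6]
ee_rot: [180.0, 0.0, 86.1]
contact_force: [-0.2, -0.3, 0.1]
finger_gap: 85.7
gripper_force: 0.0
```

```bash
python3 -c "
from d import *
for k in('side','top'):
  c=get(k);print(k,dish(c,np.array([562,58])))
s=monitor.sense();print(s['position'],s['ee_rot'],s['finger_gap'])
c=get('wrist');h=hsv(c)
cv2.imwrite('pics/w4.png',c['pixels'][...,::-1])
m,st,ce=big((h[...,0]>10)&(h[...,0]<28)&(h[...,1]>110)&(c['z_map']>0))
P=cloud(c)[m];t=P[P[:,2]>104];print(st,ce,np.percentile(P[:,2],[2,50,98]),len(t),t.mean(0),cv2.minAreaRect(t[:,:2].astype(np.float32)))
to(556,-299,73,86)"
```

```text
side (array([563.4,  56.9]), 395, np.float64(1.22))
top (array([560.9,  57.4]), 328, np.float64(1.14))
[ 553.97417659 -298.74128551  201.56318603] [1.79987415e+02 1.43761394e-02 8.60298932e+01] 85.44799871945908
[ 248  160   25   43 1008] [259.63095238 181.69146825] [ 26.60513396 105.14033575 109.4905099 ] 517 [ 558.0303591  -298.25481947  108.27254291] ((557.97998046875, -298.7715148925781), (19.538188934326172, 19.357511520385742), 86.36739349365234)
shift m [1.000e-04 2.100e-03 1.285e-01] turn 9.953544215761667e-05
```

View pics/w4.png

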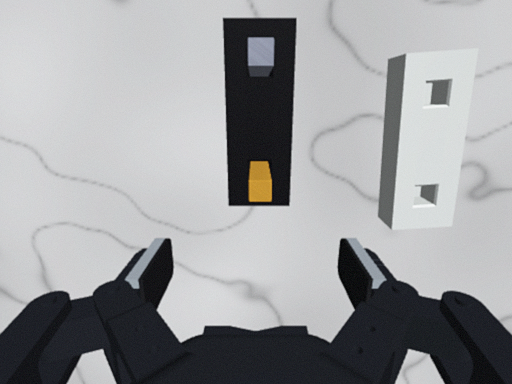

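The wrist picture shows the brass bar at (260,182) square between the open fingers, steel at (260,55), and nothing in the fingers' way.

send_rows(
  commands=[
    [[0, 0.003, 0.03, 0], [0, 0.003, 0.06, 0], [0, 0.003, 0.09, 0], [0, 0.003, 0.11, 0], [0, 0.003, 0.125, 0], [0, 0.003, 0.1285, 0], [0, 0.003, 0.1285, 0]],
  ],
)

```text
clock: 7.32
position: [556.4, -299.3, 72.1]
ee_rot: [-179.9, -0.0, 86.0]
contact_force: [-0.5, -0.4, 0.7]
finger_gap: 85.6
gripper_force: 0.0
```

send_rows(
  commands=[
    [[0, 0, 0, 0], [0, 0, 0, 0], [0, 0, 0, 0], [0, 0, 0, 0], [0, 0, 0, 0], [0, 0, 0, 0], [0, 0, 0, 0], [0, 0, 0, 0], [0, 0, 0, 0], [0, 0, 0, 0]],
  ],
  gripper=0,
  force=40,
)

```text
clock: 8.15
position: [557.0, -299.9, 73.4]
ee_rot: [180.0, 0.0, 86.0]
contact_force: [0.9, 0.9, 6.8]
finger_gap: 19.5
gripper_force: 41.6
```

send_rows(
  commands=[
    [[0, 0, -0.008, 0], [0, 0, -0.016, 0], [0, 0, -0.026, 0], [0, 0, -0.038, 0], [0, 0, -0.052, 0], [0, 0, -0.066, 0], [0, 0, -0.08, 0], [0, 0, -0.09, 0], [0, 0, -0.09, 0], [0, 0, -0.09, 0], [0, 0, -0.09, 0], [0, 0, -0.09, 0], [0, 0, -0.09, 0]],
  ],
)

```text
clock: 9.23
position: [556.5, -299.5, 162.0]
ee_rot: [-179.9, -0.0, 86.0]
contact_force: [0.2, -0.4, -4.0]
finger_gap: 19.5
gripper_force: 40.5
```

```bash
cat >> d.py <<'E'
def bar(c,box=None,name=''):
    h=hsv(c);m,st,ce=big((h[...,0]>10)&(h[...,0]<28)&(h[...,1]>100)&(c['z_map']>0),box)
    P=cloud(c)[cv2.erode(m.astype(np.uint8),np.ones((2,2)))>0];q=P.mean(0);w=np.linalg.svd(P-q,full_matrices=False)[2][0];w*=np.sign(w[2]);e=(P-q)@w
    print(name,st,len(P),'mean',q.round(1),'axis',w.round(2),'tilt',np.degrees(np.arccos(w[2])).round(1),'len',np.ptp(e).round(),'z',np.percentile(P[:,2],[1,99]).round(1))
E
python3 -c "
from d import *
s=monitor.sense();print(s['position'],s['finger_gap'],s['contact_force'])
bar(get('side'),(280,150,420,300),'side');bar(get('top'),(350,120,460,240),'top')
"
```

```text
[ 556.48195158 -299.52805249  161.98095555] 19.501526082189034 [ 0.15122963 -0.37994411 -3.98456004]
side [329 200  23  56 543] 453 mean [ 554.4 -305.6  146. ] axis [ 0.11 -0.04  0.99] tilt 6.8 len 97.0 z [103.9 199.4]
top [390 176  29  19 320] 261 mean [ 555.7 -290.7  153. ] axis [-0.01  0.06  1.  ] tilt 3.7 len 167.0 z [ 38.  200.7]
```

send_rows(
  commands=[
    [[-0.03, 0, 0, 0], [-0.06, 0, 0, 0], [-0.065, 0, 0, 0], [-0.065, 0, 0.02, 0], [-0.065, 0, 0.045, 0], [-0.065, 0, 0.07, 0], [-0.065, 0, 0.085, 0], [-0.065, 0, 0.091, 0], [-0.065, 0, 0.091, 0], [-0.065, 0, 0.091, 0]],
  ],
)

```text
clock: 10.17
position: [552.4, -364.7, 72.5]
ee_rot: [180.0, 0.0, 86.0]
contact_force: [-0.0, -0.2, -2.7]
finger_gap: 19.5
gripper_force: 40.4
```

```bash
python3 -c "
from d import *
s=monitor.sense();print(s['position'],s['finger_gap'],s['contact_force'])
bar(get('side'),(280,150,420,350),'side')
"
```

```text
[ 552.41218146 -364.6738303    72.53044839] 19.51605239331076 [-0.03120355 -0.1941425  -2.70734868]
side [349 268  25  52 501] 416 mean [ 549.1 -369.1   54.2] axis [ 0.14 -0.07  0.99] tilt 8.9 len 96.0 z [ 16.7 110. ]
```

send_rows(
  commands=[
    [[0.006, 0, 0.001, 0], [0.012, 0, 0.001, 0], [0.018, 0, 0.001, 0], [0.022, 0, 0.001, 0], [0.026, 0, 0.001, 0], [0.03, 0, 0.002, 0], [0.034, 0, 0.002, 0], [0.038, 0, 0.003, 0], [0.041, 0, 0.003, 0], [0.041, 0, 0.003, 0]],
  ],
  force=20,
)

```text
clock: 11.05
position: [555.5, -323.6, 69.9]
ee_rot: [179.9, 0.1, 86.0]
contact_force: [-0.5, -6.1, -0.9]
finger_gap: 19.4
gripper_force: 39.8
```

```bash
python3 -c "
from d import *
s=monitor.sense();print(s['position'],s['finger_gap'],s['contact_force'])
c=get('side');bar(c,(280,150,420,350),'side')
cv2.imwrite('pics/s5.png',cv2.resize(c['pixels'][180:340,260:440,::-1],None,fx=3,fy=3))
"
```

```text
[ 555.48010646 -323.6420259    69.89737553] 19.371934603136143 [-0.52976483 -6.05571327 -0.92333917]
side [342 255  19  60 712] 624 mean [ 550.7 -348.    59. ] axis [0.11 0.35 0.93] tilt 21.6 len 98.0 z [ 22.1 108.4]
```

View pics/s5.png

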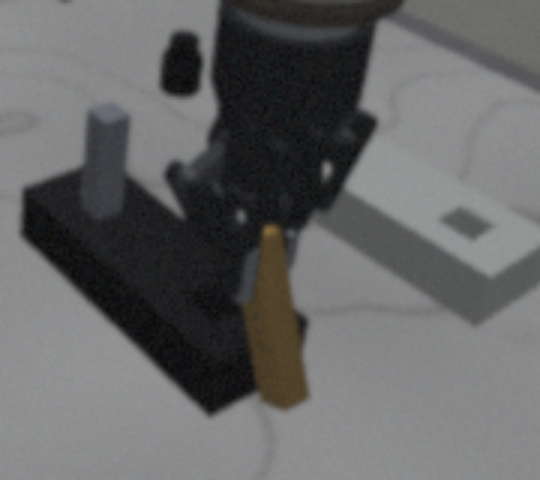

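The picture shows the brass bar's foot trailing at (285,400) outside the block's end, with the bar tipped about 25° in the grip. The tipping works, so I continue.

send_rows(
  commands=[
    [[0.004, 0, 0.002, 0], [0.008, 0, 0.004, 0], [0.012, 0, 0.006, 0], [0.016, 0, 0.009, 0], [0.02, 0, 0.011, 0], [0.024, 0, 0.013, 0], [0.028, 0, 0.014, 0], [0.032, 0, 0.015, 0], [0.035, 0, 0.015, 0], [0.035, 0, 0.015, 0], [0.035, 0, 0.015, 0]],
  ],
)

```text
clock: 12.02
position: [558.0, -288.7, 55.1]
ee_rot: [179.9, 0.1, 86.0]
contact_force: [-2.0, -0.4, 6.8]
finger_gap: 19.4
gripper_force: 40.6
```

```bash
python3 -c "
from d import *
s=monitor.sense();print(s['position'],s['finger_gap'],s['contact_force'],s['gripper_force'])
c=get('side');bar(c,(280,150,420,350),'side')
cv2.imwrite('pics/s6.png',cv2.resize(c['pixels'][180:340,260:440,::-1],None,fx=3,fy=3))
"
```

```text
[ 558.00408937 -288.70712446   55.09550277] 19.385205751539825 [-1.95159444 -0.42500815  6.82368259] 40.647717118263245
side [331 250  33  58 806] 697 mean [ 551.  -332.5   63.3] axis [0.11 0.81 0.57] tilt 55.0 len 95.0 z [36.3 93.8]
```

View pics/s6.png

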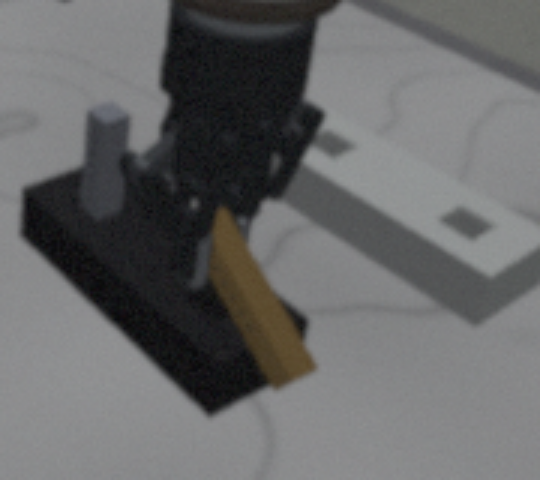

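The picture shows the bar leaning about 57° over the block's edge, foot at (295,375) and held at (215,225). I tighten the grip, then lift.

send_rows(
  commands=[
    [[0, 0, 0, 0], [0, 0, 0, 0], [0, 0, 0, 0], [0, 0, -0.01, 0], [0, 0, -0.03, 0], [0, 0, -0.055, 0], [0, 0, -0.085, 0], [0, 0, -0.115, 0], [0, 0, -0.145, 0], [0, 0, -0.175, 0], [0, 0, -0.195, 0], [0, 0, -0.2, 0], [0, 0, -0.2, 0]],
  ],
  gripper=0,
  force=110,
)

```text
clock: 13.15
position: [557.7, -288.5, 254.9]
ee_rot: [179.9, 0.0, 86.0]
contact_force: [-0.4, 0.1, -4.5]
finger_gap: 18.2
gripper_force: 107.7
```

```bash
python3 -c "
from d import *
s=monitor.sense();print(s['position'],s['finger_gap'],s['contact_force'],s['gripper_force'])
c=get('side');bar(c,(280,80,420,350),'side')
to(561,84,255,86)
"
```

```text
[ 557.71683017 -288.48925073  254.90373481] 18.238153456979628 [-0.35031943  0.09462368 -4.54170687] 107.74657845497131
side [ 346  140   40   64 1003] 892 mean [ 549.9 -333.8  261.5] axis [0.1  0.81 0.58] tilt 54.6 len 96.0 z [234.1 292.1]
shift m [ 0.3717 -0.0225 -0.0017] turn -0.00015873540095180753
```

send_rows(
  commands=[
    [[0.01, -0.001, 0, 0], [0.03, -0.002, 0, 0], [0.055, -0.003, 0, 0], [0.08, -0.005, 0, 0], [0.105, -0.006, 0, 0], [0.13, -0.008, 0, 0], [0.155, -0.01, 0, 0], [0.18, -0.011, 0, 0], [0.205, -0.013, 0, 0], [0.23, -0.014, 0, 0], [0.255, -0.016, 0, 0], [0.28, -0.017, 0, 0], [0.305, -0.019, 0, 0], [0.33, -0.02, 0, 0], [0.35, -0.021, 0, 0], [0.365, -0.022, 0, 0], [0.374, -0.022, 0, 0], [0.377, -0.022, 0, 0], [0.377, -0.022, 0, 0], [0.377, -0.022, 0, 0]],
  ],
)

```text
clock: 14.87
position: [561.9, 88.4, 253.2]
ee_rot: [-179.9, 0.0, 86.0]
contact_force: [0.7, -0.3, -3.8]
finger_gap: 18.8
gripper_force: 107.7
```

send_rows(
  commands=[
    [[0, 0, 0, 0], [0, 0, 0, 0], [0, 0, 0, 0], [0, 0, 0, 0], [0, 0, 0, 0], [0, 0, 0, 0]],
  ],
)

```text
clock: 15.37
position: [562.1, 88.7, 253.8]
ee_rot: [-180.0, 0.0, 86.0]
contact_force: [-0.5, 0.7, -3.6]
finger_gap: 18.7
gripper_force: 107.7
```

```bash
python3 -c "
from d import *
s=monitor.sense();print(s['position'],s['finger_gap'],s['dq'],s['gripper_force'])
c=get('side');bar(c,(140,30,340,250),'side');bar(get('top'),(170,110,290,290),'top');print(dish(c,np.array([562,58])))
cv2.imwrite('pics/s7.png',cv2.resize(c['pixels'][...,::-1],None,fx=1.5,fy=1.5))
"
```

```text
[562.06554835  88.7219358  253.80668261] 18.704943533579954 [ 0.11056964  0.05957843 -0.09417841  0.00706895 -0.00628788  0.01156539] 107.68162608146667
side [212  86  23  40 392] 327 mean [556.6  42.6 262.2] axis [0.09 0.81 0.58] tilt 54.2 len 95.0 z [231.7 291.5]
top [230 177  12  14 145] 119 mean [554.   19.  247.5] axis [0.33 0.77 0.55] tilt 56.5 len 24.0 z [241. 254.]
(array([563.3,  57.1]), 393, np.float64(1.15))
```

View pics/s7.png

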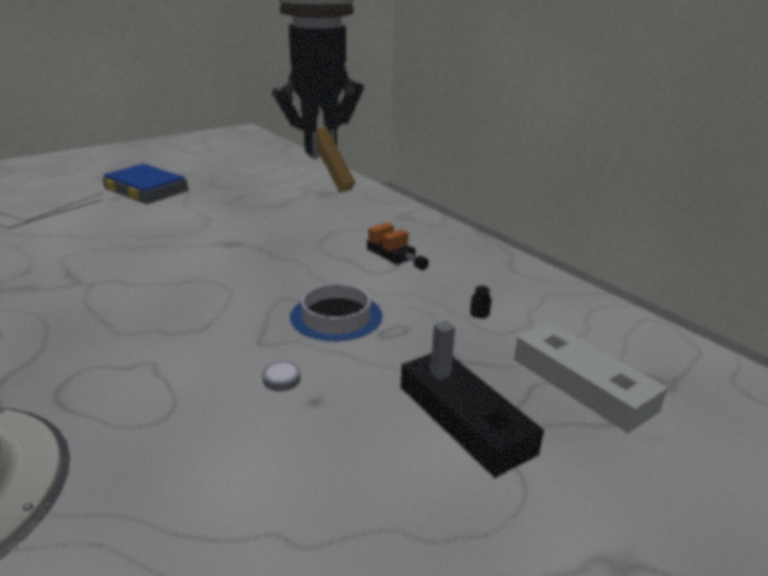

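The picture shows the dish centred on the blue disc (337,312), the bar tipped over it at (335,160), the steel bar still in its socket at (442,350), and the bystanders in place. The bar's measured lean is about 55°, its middle at z ≈ 262, within 15 mm of the dish's centre.

```bash
python3 -c "
from rig import arm
print(arm.sign_off())"
```

```text
the job is handed in; nothing more can be done
None
```

I handed the job in at about 15 s: the dish sits about 1 mm off the blue disc's centre, and the gripper holds the brass bar still above it, leaning about 55° with its middle about 26 cm over the bench; sign-off returned no verdict.

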